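# Measure a bearing seat with a telescoping gauge

## Task

Check the bearing seat of the white joint housing clamped in the tilted work holder with the larger telescoping gauge (the one with the black knob): take it from its fork in the rack, lower it square into the bore until its head rests on the bottom, loosen its knob so that both plungers spring out to the wall, and tighten it again right there. Then draw it straight out and hang it back in the same fork with the knob tight and the measurement kept, never letting the plungers spring out wider than the bore. Do not knock the clamped housing, and leave the small gauge, the bearing, the micrometer and the spare housing where they are.

Things in the scene. Friction and masses are not known exactly. Their poses are not given: they have to be found in the camera images.
- gauge: T-shaped steel telescoping gauge, 0.27 kg. Origin: centre of its head; z along the handle to the knob, y along the head. Head: tube 15 mm across, 50 mm long, with a sprung plunger, 10 mm across, in each end. Handle 12 mm across (neck 17 mm), up to the knob's underside at z = 119 mm. Starts hanging head down in its fork by the knob, plungers in (57 mm over the noses) and locked.
- knob_grip (a point): Where to grip the gauge's black round locking knob: on the axis, 24 mm above the knob's underside. The knob is 22 mm in diameter and 32 mm tall (gauge z = 119 to 151 mm). It is firm on the gauge except for its turn, so the gauge can be carried by the knob throughout.
- knob_foot (a point): Centre of the knob's underside, on the gauge's axis (gauge z = 119 mm).
- knob (a joint): Knob's turn on the handle (rad), stops at 0 and 1.2. Grows counter-clockwise, looking down on the knob's end. Plungers held below 0.25 (0 = tight), free above 0.7, each pushed out by a 1.5 N spring. Turning takes up to 0.04 N m; it stays where left; past a stop the gauge turns too. Until the plungers are out, only pressing the head on the bore's bottom (a few N) stops it turning along.
- tip_left (a point): Outer end of the plunger on the gauge's +y side: 28.5 mm from the head's centre when pushed in, up to 42.5 mm when fully out.
- tip_right (a point): Outer end of the plunger on the gauge's -y side, likewise.
- bore_seat (a point): Centre of the bore's flat bottom (dark spot, 28 mm across) in the clamped housing; z is the bore's axis, pointing out of the mouth. The bore is round, 68 mm in diameter and 42 mm deep; the wall is 12 mm thick at the mouth, the housing 104 mm in diameter. With the head resting on the bottom, the gauge's origin is 7.5 mm above it.
- housing (a joint): Tilt of the clamped housing in its holder (rad): angle of the bore's axis from vertical, mouth leaning towards the holder's front (-x), 0.37 to 0.56. Clamped stiff: it is not to be moved.
- holder: Tilting work holder, fixed to the bench: base plate 180 x 180 x 14 mm, two grey cheeks 135 mm high at y = +-67 mm (12 mm thick), an orange clamp lever on the +y side out to y = 104 mm. Origin at the centre of the base's underside; the housing's pivot line runs along y, 100 mm up; the front is -x.
- rack: Gauge rack, fixed to the bench: base 140 x 190 x 12 mm, grey upright at x = 35 to 65 mm (|y| < 23 mm), on it a flat aluminium fork plate, 10 mm thick, 170 mm wide, top 165 mm above the bench, x = -65 to 65 mm, with two slots open to the front (-x) at y = +38 mm (large gauge) and y = -38 mm (small gauge). Origin at the centre of the base's underside.
- fork (a point): Centre of the inner end of the large gauge's slot, at the level of the fork plate's top. The slot is 15 mm wide along the rack's y and opens along the rack's -x: it runs from 37 mm in front of this point (rounded corners, 6 mm) to 7.5 mm behind it. The gauge hangs with its handle in the slot and the knob's underside on the plate.
- small_gauge: Smaller telescoping gauge with a grey knob (18 mm across, 22 mm tall), hanging in the other fork, 76 mm beside the large one; bystander. Origin at its head's centre, 105 mm below the knob's underside.
- bearing: Ball bearing lying flat, 68 mm in diameter, 15 mm high; bystander. Origin at the centre of its underside.
- micrometer: Micrometer with a green bow lying flat, about 165 x 60 x 16 mm; bystander. Origin on its axis at the middle of the bow, at bench level.
- spare_housing: Spare white joint housing standing with its mouth up, 104 mm in diameter, 92 mm high; bystander. Origin at the centre of its underside.
Not all that is in view belongs to the job. What is shaped like the gauge but orange is not meant. Of the things shaped like the rack, the grey one is meant.

How it is judged:
On the way, in this order (a step that is already met when the one before it is completed fails the run):
1. the gauge's head rests on the bottom of the bore, plungers still pushed in (z of gauge in the frame of bore_seat between 0 and 0.013 m and distance between gauge and bore_seat below 0.016 m and angle between the z axis of gauge and the z axis of bore_seat, either way round below 0.12 rad and distance between tip_left and tip_right below 0.0605 m and value of joint knob below 0.5 rad), for 0.1 s.
2. the knob is loosened there and both plungers have sprung out to the wall (z of gauge in the frame of bore_seat between 0 and 0.013 m and distance between gauge and bore_seat below 0.016 m and angle between the z axis of gauge and the z axis of bore_seat, either way round below 0.12 rad and distance between tip_left and tip_right above 0.066 m and value of joint knob above 0.65 rad), for 0.2 s.
3. the knob is tightened again with the gauge still on the bottom of the bore (z of gauge in the frame of bore_seat between 0 and 0.013 m and distance between gauge and bore_seat below 0.016 m and angle between the z axis of gauge and the z axis of bore_seat, either way round below 0.12 rad and distance between tip_left and tip_right above 0.066 m and value of joint knob below 0.25 rad), for 0.2 s.
At the end, for the whole second after the job is handed in: The gauge hangs still and released in its fork: knob underside on the plate (4 mm), 5 mm from the slot's middle, at most 16 mm in front of its end point, upright (0.12 rad); knob tight (below 0.25 rad); 66 to 70 mm over the plungers' noses; the clamped housing within 6 mm of its place (distance between tip_left and tip_right between 0.066 and 0.07 m and value of joint knob below 0.25 rad and x of knob_foot in the frame of fork between -0.016 and 0.006 m and y of knob_foot in the frame of fork between -0.005 and 0.005 m and z of knob_foot in the frame of fork between -0.004 and 0.004 m and angle between gauge's own z axis and vertical below 0.12 rad and linear speed of gauge below 0.03 m/s and contact force between gauge and the fingers below 0.05 N and distance of bore_seat from where it was at the start of the episode below 0.006 m); the robot touches nothing.
It fails at once if the plungers spring out wider than the bore (over 74 mm) (distance between tip_left and tip_right above 0.074 m).
It fails at once if the clamped housing is knocked out of its place (over 8 mm) (distance of bore_seat from where it was at the start of the episode above 0.008 m).
It fails at once if the small gauge is moved more than 25 mm (distance of small_gauge from where it was at the start of the episode above 0.025 m).
It fails at once if the bearing, the micrometer or the spare housing is moved more than 20 mm (distance of any of bearing, micrometer, spare_housing from where it was at the start of the episode above 0.02 m).
It also fails if it takes over 72 s, if anything falls off the work surface, if the arm or the gripper's body presses on something with over 40 N, if the wrist force passes 120 N, or if a joint passes its speed limit or range.

## Robot

A 6-joint arm with a two-finger parallel gripper is mounted at the origin on the work surface. World frame = base frame: x ahead of the robot, y to its left, z up, the work surface at z = 0. Lengths are in m, angles in rad, forces in N, time in s.
With the tool pointing down it reaches from about 0.3 to 0.75 m from the base axis. Payload 8.5 kg.
Tool frame: the origin (TCP) lies at the very end of the fingers, on their centre line; the grasp point (between the pads) lies 19 mm behind it (robot.pinch_z is the distance from the TCP to the grasp point, in m); z points along the fingers, y is the line along which they close (so a half turn about z gives the same grasp; the last joint's range is limited). The gripper opens to 85 mm and grips with 20 to 120 N. Pads are 22 mm wide; open, the fingers measure 114 mm over their backs; the gripper's body (76 mm by 85 mm) begins 54 mm behind the grasp point. The pads swing forward as they close: fully open they stand 13 mm farther back than shut.
Start: joints at [1.028, 0.381, 1.297, -0, 1.464, -0.215], TCP at [0.177, 0.521, 0.231] pointing down, gripper open.
Joint ranges: [-3.11, 3.11], [-0.89, 2.33], [0.22, 2.48], [-1.42, 4.56], [0.17, 2.85], [-2.88, 2.88]. Speed limits (rad/s): [2.39, 2.39, 3.14, 3.14, 3.14, 3.14].

## Interface

Orientations are given as a unit quaternion [x, y, z, w].
In Python, from rig import robot, viewer gives the robot as it stands.
- The arm moves only by the tool send_rows, never from a script. Its argument "commands" is a list of rows, each a list of 3 entries, a list of its own where there are three numbers: the shift along the tool's x, y, z in m, then the turn, a rotation vector about the tool's x, y, z in rad, then the closure, from -1 (fully open) to 1 (shut). In form: [[[tx, ty, tz], [ax, ay, az], hand], ...]. A call has exactly 10 rows; each row shifts and turns the commanded pose from where the row before left it, along the tool's axes as they then stand; what a row does not reach is not made up. A row lasts 1/8 s, in which the tool goes at most 62.5 mm and 10.7 degrees, less where a joint would pass 70% of its speed; a pose out of reach is approached as far as the arm can. A call is refused whole if a number of a shift passes 0.0625 or a number of a turn 0.188, either way. A call with a gripper value outside its range is refused whole. The fingers move at their own pace and stop on an object; "force" is the grip in N (left out, the last holds). Time passes only in rows, so rows that do not move let the fingers close, or fill a call up. It gives the time, the measured TCP pose, the force, the opening and the grip force at its end, in the units of the state.
- robot.sense(): the state, without advancing time (a new reading comes with each control period).
- viewer.grab_frame(name): name is "scene" or "top" or "wrist"; returns (picture, depth): 384x512x3 uint8, red, green, blue; 384x512 float32, m along the optical axis (not along the pixel's ray), 0 where there is no reading.
- viewer.camera_info(name): a dict with "fx", "fy", "cx", "cy" (pixels), "R" (3x3) and "t" (3): a world point X has camera coordinates R X + t; the wrist camera has in their place "mount" (4x4, takes a point from camera to tool coordinates, whose origin is the TCP and whose axes are the flange's). Camera axes: x right, y down, z forward; pixel columns grow to the right and rows downward; lengths in m; the calibration is good to about 2 mm. A picture is of the moment at which its call begins: read the wrist's pose just before it. camera_info takes no time and is no camera call.
- robot.hand_in(): hands the job in; it is judged then, once.
The state is a dict: "clock": time; "qpos": joint angles; "dq": joint speeds; "joint_torque": joint torques, N m; "tcp_pos": TCP position; "orientation": TCP orientation; "contact_force": force on the tool from outside, world axes, zero at the start; "wrist_torque": the same for the moment, N m; "width": opening from 0.0 (shut) to 1.0 (fully open); "finger_force": force on a finger pad.
Only numpy, scipy, OpenCV 4.12 (cv2) and the standard library are available. Lean on these libraries where they do the work, as an engineer would, in place of code of your own. Each camera call takes 0.05 s, during which the arm holds its last target. There are 200 camera calls.

## Working session

There is one attempt and no reset: what is moved stays moved. The work goes in short steps, Python scripts to look and compute and a tool call to move; the robot and the scene stay as the last step left them, time stands still between calls to the robot, and variables do not carry over. Pictures are saved under pics/ and viewed, at most 11 in all, crops included, and the job is handed in when it is done.

Besides the shell and the picture viewer there is one more tool, called after "Request:" as name([rows], argument=value, ...), one row to a line, values as JSON. send_rows: Moves the arm, as the interface text tells. Its arguments: {"type":"object","properties":{"commands":{"type":"array","items":{"type":"array"}},"force":{"type":"number"}},"required":["commands"]}

```bash
ls; mkdir -p pics
cat > h.py <<'E'
import numpy as np, cv2
from rig import robot, viewer
from scipy.spatial.transform import Rotation as Rn
def grab(n):
    s=robot.sense(); p,d=viewer.grab_frame(n); i=viewer.camera_info(n)
    if n=="wrist":
        M=np.eye(4); M[:3,:3]=Rn.from_quat(s["orientation"]).as_matrix(); M[:3,3]=s["tcp_pos"]
        C=M@np.array(i["mount"])
    else:
        C=np.eye(4); C[:3,:3]=np.array(i["R"]).T; C[:3,3]=-C[:3,:3]@np.array(i["t"])
    return p,d,i,C
def cloud(d,i,C):
    v,u=np.mgrid[:d.shape[0],:d.shape[1]]
    P=np.stack([(u-i["cx"])/i["fx"]*d,(v-i["cy"])/i["fy"]*d,d],-1)
    W=P@C[:3,:3].T+C[:3,3]; W[d<=0]=np.nan
    return W
E
python3 - <<'E'
from h import *
ims=[]
for n in("scene","top"):
    p,d,i,C=grab(n); np.savez(n+".npz",p=p,W=cloud(d,i,C),d=d); ims.append(p); print(n,C[:3,3],C[:3,2],i["fx"])
    cv2.imwrite(f"pics/{n}.png",cv2.resize(p[:,:,::-1],(800,600)))
print(robot.sense())
E
```

```text
pics
scene [ 1.30578804 -0.61804858  1.08485198] [-0.585121    0.38152491 -0.71559217] 441.79261398845523
top [ 0.33252583 -0.10485862  1.42158377] [ 1.50516668e-01  4.82030525e-04 -9.88607354e-01] 492.43294737445063
{'clock': 0.1, 'qpos': array([ 1.02769700e+00,  3.81142941e-01,  1.29812678e+00,  2.31664622e-05,
        1.46359270e+00, -2.15298625e-01]), 'dq': array([-0.00031712, -0.00292737, -0.00178006,  0.00085735, -0.0006648 ,
       -0.00110659]), 'joint_torque': array([ 3.45587308e-03, -4.49225986e+01, -2.31655008e+01, -1.81735418e-04,
        3.70039503e-03,  8.99085222e-06]), 'tcp_pos': array([0.1769458 , 0.52050202, 0.23078545]), 'orientation': array([ 1.63168714e-01,  9.86597977e-01, -5.85518580e-04, -2.45716486e-04]), 'contact_force': array([ 0.42182772, -0.23434422,  0.06222083]), 'wrist_torque': array([-0.00011165, -0.0347904 , -0.04924738]), 'finger_force': 0.0, 'width': 1.001876118619591}
```

View pics/scene.png

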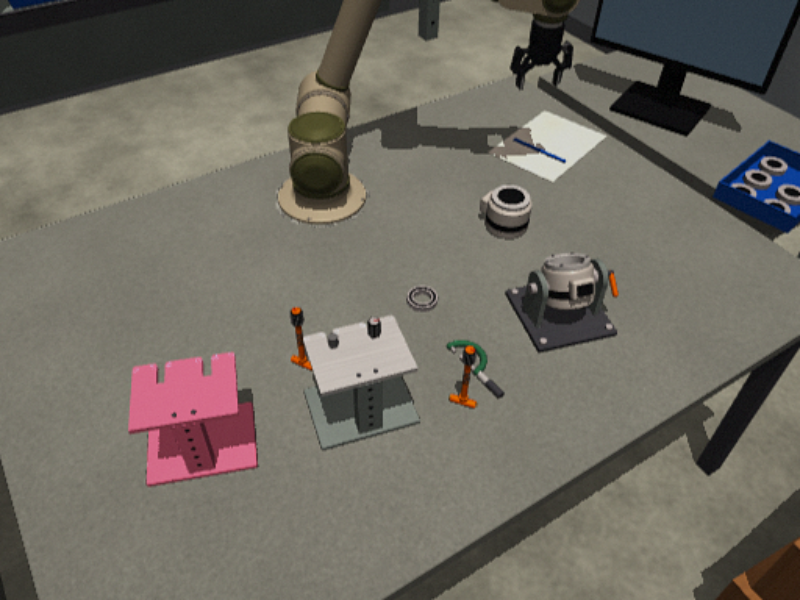

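View pics/top.png

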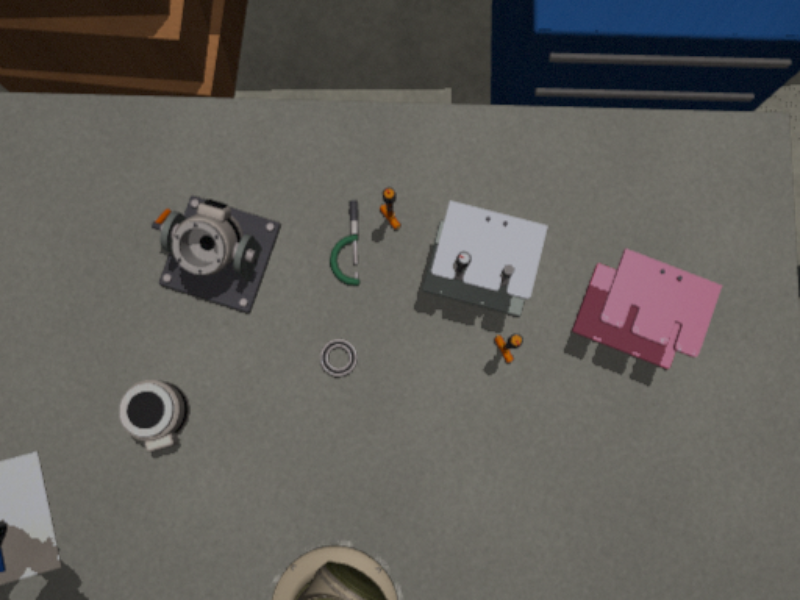

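The pictures show the grey rack at top (490,255) with a dark knob at (463,258) on the holder side and a grey knob at (508,270). The holder is at (215,245), the bearing at (338,358), the micrometer at (350,245) and the spare housing at (150,410). The lookalikes are the pink rack at (650,305) and orange gauges at (390,205) and (508,345). The meant pair is the grey rack and its black-knobbed gauge. I'll measure next.

```bash
python3 - <<'E'
from h import *
for n in("top","scene"):
    z=np.load(n+".npz"); p,W=z["p"],z["W"]
    if n=="top":
        for nm,(u,v) in dict(knob=(463,256),sm=(508,268),rim=(205,215),spot=(207,242),plate=(500,230),hold=(265,240)).items():
            print(nm,W[int(v*.64),int(u*.64)].round(4))
    hsv=cv2.cvtColor(p,cv2.COLOR_RGB2HSV)
    Z=W[...,2]
    c=W[int(230*.64),int(500*.64)] if n=="top" else c
    near=np.hypot(W[...,0]-c[0],W[...,1]-c[1])<0.16
    m=near&(Z>.158)&(Z<.172)&(hsv[...,1]<60)
    # largest component
    k,l,st,_=cv2.connectedComponentsWithStats(m.astype(np.uint8)); j=1+np.argmax(st[1:,4]); m=l==j
    r=cv2.minAreaRect(W[m][:,:2].astype(np.float32)*1000); print(n,"plate z",np.median(Z[m]),r,cv2.boxPoints(r))
    kn=near&(Z>.178)&(Z<.215)
    k,l,st,_=cv2.connectedComponentsWithStats(kn.astype(np.uint8))
    for j in range(1,k):
        if st[j,4]>8:
            q=l==j; P=W[q]; top=P[P[:,2]>P[:,2].max()-.006]; print("knob",st[j,4],p[q].mean(0).round(),P.mean(0).round(4),"zmax",P[:,2].max().round(4),"topmean",top.mean(0).round(4),top.min(0).round(4),top.max(0).round(4))
E
python3 - <<'E'
import cv2
a=cv2.imread("pics/top.png")
from h import *
p=np.load("top.npz")["p"]; q=np.load("scene.npz")["p"]
A=cv2.resize(p[115:205,260:360,::-1],(400,360),interpolation=2); B=cv2.resize(q[190:280,185:285,::-1],(400,360),interpolation=2)
C=cv2.resize(p[120:205,95:185,::-1],(400,378),interpolation=2)
cv2.imwrite("pics/crop.png",np.hstack([A,B])); cv2.imwrite("pics/crop2.png",C)
E
```

```text
knob [ 0.6003 -0.2004  0.1997]
sm [ 0.5846 -0.276   0.1854]
rim [0.6729 0.2376 0.1399]
spot [0.6348 0.2416 0.1032]
plate [ 0.6525 -0.2655  0.1647]
hold [0.6613 0.1572 0.0133]
top plate z 0.16430903865840185 ((620.798828125, -247.79623413085938), (170.00514221191406, 132.02880859375), 76.6319351196289) [[ 536.92004 -315.23273]
 [ 665.37146 -345.75854]
 [ 704.6776  -180.35974]
 [ 576.2262  -149.83392]]
knob 74 [116. 111. 113.] [ 0.5957 -0.2022  0.1946] zmax 0.2035 topmean [ 0.597  -0.2032  0.1993] [ 0.5878 -0.2107  0.1976] [ 0.6056 -0.1929  0.2035]
knob 41 [119. 116. 117.] [ 0.5819 -0.2766  0.1856] zmax 0.1913 topmean [ 0.5811 -0.2776  0.1875] [ 0.573  -0.2834  0.1854] [ 0.5872 -0.2704  0.1913]
scene plate z 0.16399736918129493 ((624.6452026367188, -250.5174102783203), (171.01707458496094, 135.9015350341797), 76.52950286865234) [[ 538.645   -317.84485]
 [ 670.80786 -349.50238]
 [ 710.6454  -183.18997]
 [ 578.48254 -151.53244]]
knob 78 [73. 66. 64.] [ 0.6053 -0.2081  0.1914] zmax 0.2002 topmean [ 0.6032 -0.207   0.1969] [ 0.5907 -0.2182  0.1944] [ 0.6131 -0.1982  0.2002]
knob 37 [82. 79. 77.] [ 0.5883 -0.2812  0.1845] zmax 0.1898 topmean [ 0.5867 -0.2801  0.186 ] [ 0.5782 -0.2885  0.184 ] [ 0.5953 -0.2722  0.1898]
```

View pics/crop.png

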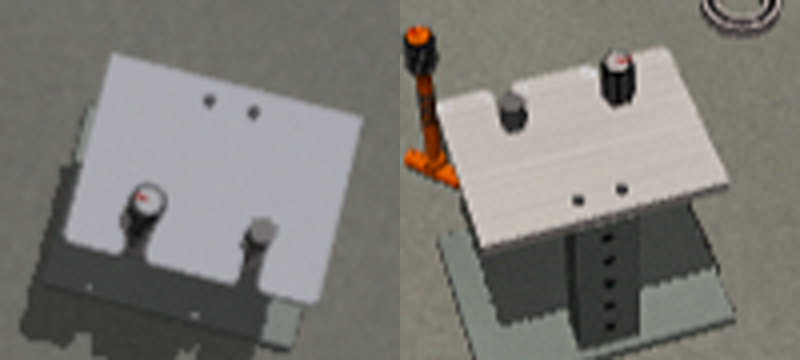

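The crops confirm it: the left knob in the top crop at (145,200), black with a red mark on a light top, belongs to the large gauge. The small grey knob is at (260,240). Next is a rough fit of the bore.

```bash
cat >> h.py <<'E'
def fit_bore(W,p,c,zmin=0.09,verb=True):
    """rim plane + circle from cloud; returns rim centre, axis"""
    rng=np.random.default_rng(0)
    m=np.isfinite(W[...,2])&(np.linalg.norm(W[...,:2]-c[:2],axis=-1)<.075)&(W[...,2]>zmin)&(p.max(-1)>90)&(np.ptp(p.astype(int),axis=-1)<50)
    P=W[m]; best=(0,)
    for _ in range(4000):
        a=P[rng.choice(len(P),3,False)]; n=np.cross(a[1]-a[0],a[2]-a[0]); L=np.linalg.norm(n)
        if L<3e-4: continue
        n/=L; n*=np.sign(n[2])
        if not .8<n[2]<.96: continue
        dd=(P-a[0])@n; k=(abs(dd)<.002).sum()-2*(dd>.006).sum()
        if k>best[0]: best=(k,n,a[0])
    k,n,a=best; I=P[abs((P-a)@n)<.0025]
    c0=I.mean(0); n=np.linalg.svd(I-c0)[2][2]; n*=np.sign(n[2])
    return c0,n,I,P
E
python3 - <<'E'
from h import *
for n in("top","scene"):
    z=np.load(n+".npz"); p,W=z["p"],z["W"]
    c0,ax,I,P=fit_bore(W,p,np.array([.635,.24]))
    print(n,len(I),len(P),c0.round(4),ax.round(3),"tilt",np.arccos(ax[2]).round(3),"az",np.degrees(np.arctan2(ax[1],ax[0])).round(1))
    # base plate
    Z=W[...,2]; m=(Z>.009)&(Z<.019)&(np.hypot(W[...,0]-.64,W[...,1]-.23)<.15)
    k,l,st,_=cv2.connectedComponentsWithStats(m.astype(np.uint8)); m=l==1+np.argmax(st[1:,4])
    print("base",cv2.minAreaRect(W[m][:,:2].astype(np.float32)*1000))
i=viewer.camera_info("wrist"); print(i)
E
```

```text
top 239 1071 [0.6163 0.2444 0.1419] [-0.424  0.114  0.899] tilt 0.454 az 165.0
base ((634.614501953125, 238.946533203125), (181.79627990722656, 180.22628784179688), 73.8340835571289)
scene 110 776 [0.6214 0.2427 0.1419] [-0.431  0.136  0.892] tilt 0.469 az 162.5
base ((639.6799926757812, 235.98435974121094), (181.8094024658203, 182.9583282470703), 73.88519287109375)
{'fx': 322.76531248033206, 'fy': 322.76531248033206, 'cx': 255.73718001988044, 'cy': 192.26368945159754, 'mount': array([[-1.54339674e-03, -9.48488070e-01, -3.16809090e-01,
         8.22569188e-02],
       [ 9.99998426e-01, -1.74107608e-03,  3.40885364e-04,
         1.16116924e-03],
       [-8.74914430e-04, -3.16808066e-01,  9.48489264e-01,
        -1.42145223e-01],
       [ 0.00000000e+00,  0.00000000e+00,  0.00000000e+00,
         1.00000000e+00]])}
```

View pics/crop2.png

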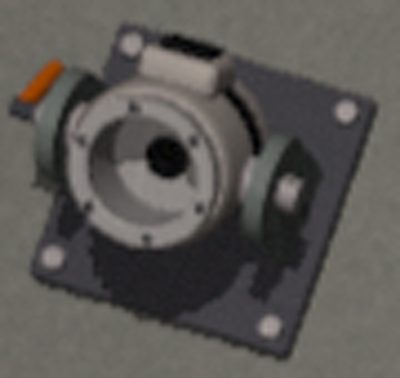

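The crop shows the bore mouth facing the robot side with the dark seat spot at (165,157). The tilt is about 0.46 and the front points to azimuth 164°. Now a close wrist look along the bore axis.

```bash
cat >> h.py <<'E'
def Rtool(axis,psi):
    """tool z = -axis, tool x as near as possible to azimuth psi (deg)"""
    z=-np.array(axis)/np.linalg.norm(axis); a=np.radians(psi); x=np.array([np.cos(a),np.sin(a),0]); x-=x@z*z; x/=np.linalg.norm(x)
    return np.stack([x,np.cross(z,x),z],1)
def bore_axis(t,az=163.9):
    a=np.radians(az); return np.array([np.sin(t)*np.cos(a),np.sin(t)*np.sin(a),np.cos(t)])
def plan(pos,R,order="turn first"):
    s=robot.sense(); R0=Rn.from_quat(s["orientation"]).as_matrix(); d=np.array(pos)-s["tcp_pos"]
    w=Rn.from_matrix(R0.T@R).as_rotvec()
    print("clock",round(s["clock"],2),"pos",s["tcp_pos"].round(4),"q",s["qpos"].round(2),"F",s["contact_force"].round(1))
    print("turn",w.round(4),"world shift",d.round(4),"| in old axes",(R0.T@d).round(4),"| in new axes",(R.T@d).round(4))
E
python3 - <<'E'
from h import *
ax=bore_axis(.46)
plan(np.array([.619,.2435,.142])+.13*ax,Rtool(ax,163.9))
E
```

```text
clock 0.1 pos [0.1769 0.5205 0.2308] q [ 1.03  0.38  1.3   0.    1.46 -0.22] F [ 0.4 -0.2  0.1]
turn [-0.012  -0.4602 -0.0457] world shift [ 0.3866 -0.261   0.0277] | in old axes [-0.45   -0.1227 -0.0277] | in new axes [-0.41   -0.1435  0.1722]
```

Request:
send_rows([
  [[-0.056,-0.0153,-0.0035],[0,0,0],-1],
  [[-0.056,-0.0153,-0.0035],[0,0,0],-1],
  [[-0.056,-0.0153,-0.0035],[0,0,0],-1],
  [[-0.056,-0.0153,-0.0035],[0,0,0],-1],
  [[-0.056,-0.0153,-0.0035],[0,0,0],-1],
  [[-0.056,-0.0153,-0.0035],[0,0,0],-1],
  [[-0.056,-0.0153,-0.0035],[0,0,0],-1],
  [[-0.056,-0.0153,-0.0035],[0,-0.15,-0.02],-1],
  [[0,0,0],[0,-0.15,-0.02],-1],
  [[0,0,0],[0,-0.15,0],-1],
])

```text
clock: 1.35
tcp_pos: [0.5623, 0.26, 0.2591]
orientation: [0.14, 0.964, -0.035, 0.222]
contact_force: [0.2, 0.1, -0.5]
width: 1.001
finger_force: 0.0
```

Run:
```python
from h import *
p,d,i,C=grab("wrist"); np.savez("w1.npz",p=p,W=cloud(d,i,C),d=d,C=C)
cv2.imwrite("pics/w1.png",p[:,:,::-1])
W=cloud(d,i,C)
c0,ax,I,P=fit_bore(W,p,np.array([.62,.243]))
print(robot.sense()["tcp_pos"],len(I),len(P),c0.round(4),ax.round(3),"tilt",np.arccos(ax[2]).round(3),"az",np.degrees(np.arctan2(ax[1],ax[0])).round(1))
```

```text
[0.55971351 0.26100979 0.25810713] 3468 9353 [0.6136 0.2467 0.1403] [-0.44   0.127  0.889] tilt 0.475 az 163.9
```

View pics/w1.png

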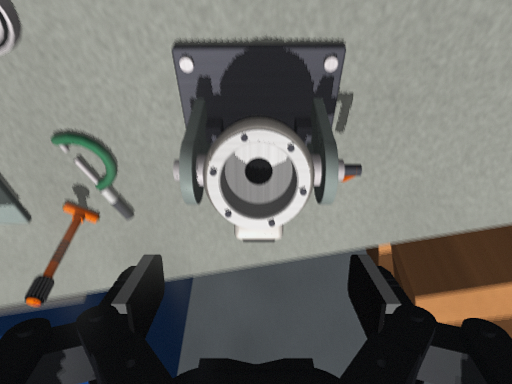

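The wrist view shows the bore mouth centred near (260,175) with the dark seat spot at (258,171). The cheeks are to the left and right, and the lever is at (352,170).

```bash
cat >> h.py <<'E'
from scipy.optimize import least_squares
def refine(W,p,c=np.array([.615,.2465])):
    c0,ax,I,P=fit_bore(W,p,c)
    e=Rtool(ax,163.9)[:,:2]; q=(I-c0)@e; g=np.zeros(2)
    for _ in range(10):
        r=q-g; a=np.arctan2(r[:,1],r[:,0]); rr=np.hypot(*r.T); b=((a+np.pi)/(2*np.pi)*48).astype(int)%48
        ok=rr<.055
        inn=np.array([q[(b==k)&ok][np.argmin(rr[(b==k)&ok])] for k in range(48) if ((b==k)&ok).sum()>5])
        out=np.array([q[(b==k)&ok][np.argmax(rr[(b==k)&ok])] for k in range(48) if ((b==k)&ok).sum()>5])
        f=lambda x:np.r_[np.hypot(*(inn-x[:2]).T)-x[2],np.hypot(*(out-x[:2]).T)-x[3]]
        s=least_squares(f,[*g,.034,.046],loss="soft_l1",f_scale=.001); g=s.x[:2]
    ctr=c0+e@g; depth=None
    # bottom: points inside radius 28mm of axis, and the dark spot
    D=W-ctr; h=D@ax; rad=np.linalg.norm(D-h[...,None]*ax,axis=-1)
    m=(rad<.025)&(h<-.025)&(h>-.06); dark=m&(p.max(-1)<60)
    S=W[dark].mean(0) if dark.sum()>20 else np.full(3,np.nan)
    seat=ctr-.042*ax
    print("rim",ctr.round(4),"axis",ax.round(4),"tilt",np.arccos(ax[2]).round(4),"az",np.degrees(np.arctan2(ax[1],ax[0])).round(1),"r",s.x[2:].round(4),"depth",np.median(h[m]).round(4),"seat",seat.round(4),"spot",S.round(4),dark.sum())
    return seat,ax
E
python3 - <<'E'
from h import *
z=np.load("w1.npz"); refine(z["W"],z["p"])
# rack-side view: plan to above rack knob, upright, psi 76.6
plan([.60,-.205,.33],Rtool([0,0,1],76.6))
E
```

```text
rim [0.6158 0.2463 0.1415] axis [-0.4396  0.127   0.8892] tilt 0.4753 az 163.9 r [0.0341 0.0454] depth -0.0418 seat [0.6343 0.241  0.1041] spot [0.6353 0.241  0.1051] 521
clock 1.4 pos [0.5597 0.261  0.2581] q [ 0.36  0.36  1.33 -0.31  1.1  -0.84] F [-2.1  2.2 -0.3]
turn [0.3409 0.3703 1.4913] world shift [ 0.0403 -0.466   0.0719] | in old axes [-0.1831 -0.4362  0.0133] | in new axes [-0.444   0.1472 -0.0719]
```

Request:
send_rows([
  [[0,0,-0.01],[0.0379,0.0411,0.1657],-1],
  [[0,0,0],[0.0379,0.0411,0.1657],-1],
  [[0,0,0],[0.0379,0.0411,0.1657],-1],
  [[0,0,0],[0.0379,0.0411,0.1657],-1],
  [[0,0,0],[0.0379,0.0411,0.1657],-1],
  [[0,0,0],[0.0379,0.0411,0.1657],-1],
  [[0,0,0],[0.0379,0.0411,0.1657],-1],
  [[0,0,0],[0.0379,0.0411,0.1657],-1],
  [[0,0,0],[0.0379,0.0411,0.1657],-1],
  [[-0.04,0.015,-0.01],[0,0,0],-1],
])

```text
clock: 2.65
tcp_pos: [0.5627, 0.2201, 0.2771]
orientation: [0.785, 0.619, -0.003, -0.005]
contact_force: [0.4, -0.4, -0.5]
width: 0.998
finger_force: 0.0
```

Request:
send_rows([
  [[-0.05,0.016,-0.006],[0,0,0],-1],
  [[-0.05,0.016,-0.006],[0,0,0],-1],
  [[-0.05,0.016,-0.006],[0,0,0],-1],
  [[-0.05,0.016,-0.006],[0,0,0],-1],
  [[-0.05,0.016,-0.006],[0,0,0],-1],
  [[-0.05,0.016,-0.006],[0,0,0],-1],
  [[-0.05,0.016,-0.006],[0,0,0],-1],
  [[-0.05,0.016,-0.006],[0,0,0],-1],
  [[0,0,0],[0,0,0],-1],
  [[0,0,0],[0,0,0],-1],
])

```text
clock: 3.9
tcp_pos: [0.5941, -0.1992, 0.3246]
orientation: [0.785, 0.619, -0.002, -0.004]
contact_force: [-0.3, 0.1, 0.1]
width: 1.002
finger_force: 0.0
```

```bash
cat >> h.py <<'E'
def rack(W,p,zp=.165):
    Z=W[...,2]; near=np.hypot(W[...,0]-.6225,W[...,1]+.249)<.17
    m=near&(abs(Z-zp)<.006)&(np.ptp(p.astype(int),axis=-1)<40)
    k,l,st,_=cv2.connectedComponentsWithStats(m.astype(np.uint8)); m=l==1+np.argmax(st[1:,4])
    r=cv2.minAreaRect(W[m][:,:2].astype(np.float32)*1000); print("plate z",np.median(Z[m]).round(4),r)
    kn=near&(Z>.180)&(Z<.21); k,l,st,_=cv2.connectedComponentsWithStats(kn.astype(np.uint8))
    for j in range(1,k):
        if st[j,4]>40:
            P=W[l==j]; t=P[P[:,2]>np.percentile(P[:,2],95)-.004]; print("knob",st[j,4],"ztop",np.median(t[:,2]).round(4),cv2.minEnclosingCircle(t[:,:2].astype(np.float32)*1000))
    return m
E
python3 - <<'E'
from h import *
p,d,i,C=grab("wrist"); W=cloud(d,i,C); np.savez("w2.npz",p=p,W=W,d=d,C=C)
cv2.imwrite("pics/w2.png",p[:,:,::-1]); print(robot.sense()["tcp_pos"]); rack(W,p)
plan([.602,-.205,.2],Rtool([0,0,1],76.6))
E
```

```text
[ 0.59414276 -0.19857791  0.32481115]
plate z 0.1645 ((621.624267578125, -246.7960205078125), (170.46490478515625, 130.55758666992188), 76.50669860839844)
knob 595 ztop 0.1971 ((599.0105590820312, -201.8257598876953), 11.09724235534668)
knob 266 ztop 0.1863 ((583.3997802734375, -275.8816833496094), 9.150594711303711)
clock 3.95 pos [ 0.5941 -0.1986  0.3248] q [-0.51  0.49  0.86 -0.    1.8  -0.28] F [-0.7  0.9  0.5]
turn [-0.0075 -0.0019 -0.001 ] world shift [ 0.0079 -0.0064 -0.1248] | in old axes [-0.0047  0.0101  0.1247] | in new axes [-0.0044  0.0091  0.1248]
```

View pics/w2.png

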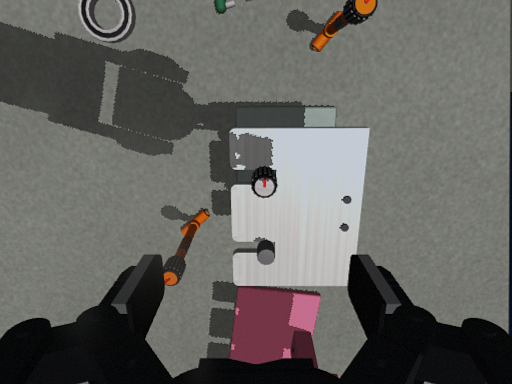

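The view shows the black knob with its red mark at (264,183) in the upper slot and the small grey knob at (265,252). The orange dummies are at (170,278) and (366,5), both clear. I'm descending and gripping.

Request:
send_rows([
  [[-0.0004,0.0011,0.035],[0,0,0],-1],
  [[-0.0004,0.0011,0.035],[0,0,0],-1],
  [[-0.0004,0.0011,0.035],[0,0,0],-1],
  [[-0.0004,0.0011,0.03],[0,0,0],-1],
  [[-0.0004,0.0011,0.02],[0,0,0],-1],
  [[0,0,0],[0,0,0],-1],
  [[0,0,0],[0,0,0],1],
  [[0,0,0],[0,0,0],1],
  [[0,0,0],[0,0,0],1],
  [[0,0,0],[0,0,0],1],
], force=60)

```text
clock: 5.2
tcp_pos: [0.5982, -0.2025, 0.1706]
orientation: [0.785, 0.619, -0.001, -0.002]
contact_force: [-0.7, -0.8, 2.5]
width: 0.231
finger_force: 58.5
```

Run:
```python
from h import *
s=robot.sense(); print(s["finger_force"],s["wrist_torque"],s["width"]); plan([.599,-.2018,.170],Rtool([0,0,1],76.6))
```

```text
58.46512734889984 [0.07336583 0.01793197 0.03000464] 0.23120609481143448
clock 5.2 pos [ 0.5982 -0.2025  0.1706] q [-0.51  0.57  1.15 -0.    1.43 -0.28] F [-0.7 -0.8  2.5]
turn [-0.0056 -0.0008 -0.0023] world shift [ 0.0008  0.0007 -0.0006] | in old axes [0.0008 0.0006 0.0006] | in new axes [0.0008 0.0006 0.0006]
```

Request:
send_rows([
  [[0,0,-0.003],[0,0,0],1],
  [[0,0,-0.003],[0,0,0],1],
  [[0,-0.008,0],[0,0,0],1],
  [[0,-0.014,0],[0,0,0],1],
  [[0,-0.014,0],[0,0,0],1],
  [[0,-0.014,0],[0,0,0],1],
  [[0.01,-0.014,0],[0,0,0],1],
  [[0.012,-0.014,0],[0,0,0],1],
  [[0.01,-0.007,0],[0,0,0],1],
  [[0,0,-0.015],[0,0,0],1],
])

```text
clock: 6.45
tcp_pos: [0.5221, -0.1503, 0.1909]
orientation: [0.785, 0.619, -0.002, -0.004]
contact_force: [0.5, -1.0, -2.9]
width: 0.238
finger_force: 58.9
```

Run:
```python
from h import *
s=robot.sense(); print(s["finger_force"],s["wrist_torque"],s["width"],s["contact_force"])
ax=bore_axis(.473); R=Rtool(ax,76.6); seat=np.array([.6345,.241,.1045])
plan(seat+ax*(.0075+.124+.085),R)
p,d,i,C=grab("wrist"); W=cloud(d,i,C); np.savez("w3.npz",p=p,W=W,d=d,C=C)
cv2.imwrite("pics/w3.png",p[:,:,::-1])
```

```text
58.91918957233429 [-0.05714762 -0.05414487 -0.02555741] 0.23783369965470266 [ 0.51281107 -0.98758268 -2.92860989]
clock 6.45 pos [ 0.5221 -0.1503  0.1909] q [-0.5   0.41  1.38 -0.    1.37 -0.26] F [ 0.5 -1.  -2.9]
turn [-0.4818 -0.0225  0.0033] world shift [0.0176 0.4186 0.1064] | in old axes [ 0.4114 -0.0815 -0.1049] | in new axes [ 0.4084 -0.0227 -0.1399]
```

View pics/w3.png

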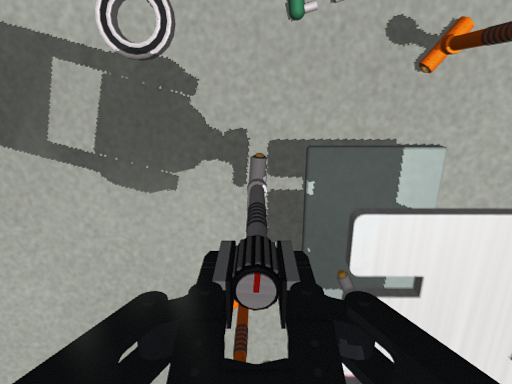

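The picture shows the gauge held by its knob at (257,288), red mark in line with tool x. Its head is along tool x, with a nose at (258,157). The rack and small gauge are undisturbed.

Request:
send_rows([
  [[0,0,-0.03],[0,0,0],1],
  [[0,0,-0.045],[0,0,0],1],
  [[0,0,-0.03],[0,0,0],1],
  [[0.02,0,0],[-0.12,-0.0055,0.001],1],
  [[0.03,0,0],[-0.12,-0.0055,0.001],1],
  [[0.03,0,0],[-0.12,-0.0055,0],1],
  [[0.03,0,0],[-0.12,-0.0055,0.001],1],
  [[0.04,0,0],[0,0,0],1],
  [[0.03,0,0],[0,0,0],1],
  [[0.015,0,0],[0,0,0],1],
])

```text
clock: 7.75
tcp_pos: [0.57, 0.0393, 0.2934]
orientation: [0.764, 0.601, 0.137, 0.19]
contact_force: [1.1, 0.8, -3.1]
width: 0.238
finger_force: 59.2
```

```bash
cat >> h.py <<'E'
def gauge_in_hand(p,d,i):
    """points on the head/handle in tool coordinates"""
    M=np.array(i["mount"]); T=cloud(d,i,M)
    m=np.isfinite(T[...,2])&(abs(T[...,1])<.02)&(abs(T[...,0])<.05)
    for a,b in((.02,.04),(.04,.06),(.06,.08),(.108,.14)):
        q=T[m&(T[...,2]>a)&(T[...,2]<b)]
        if len(q)>5: print((a,b),len(q),"x",q[:,0].min().round(4),q[:,0].max().round(4),"y med",np.median(q[:,1]).round(4),q[:,1].min().round(4),q[:,1].max().round(4),"z",np.median(q[:,2]).round(4),"nearest x",np.percentile(q[:,0],90).round(4))
    return T
E
python3 - <<'E'
from h import *
p,d,i,C=grab("wrist"); gauge_in_hand(p,d,i)
ax=bore_axis(.473); R=Rtool(ax,76.6); seat=np.array([.6345,.241,.1045])
plan(seat+ax*(.0075+.124+.085),R)
E
```

```text
(0.02, 0.04) 306 x -0.0012 0.007 y med -0.0008 -0.0069 0.0053 z 0.0304 nearest x 0.0064
(0.04, 0.06) 206 x 0.0002 0.0069 y med -0.0008 -0.0071 0.0055 z 0.0497 nearest x 0.0065
(0.06, 0.08) 154 x 0.0007 0.0068 y med -0.0007 -0.0069 0.0054 z 0.0691 nearest x 0.0063
(0.108, 0.14) 613 x -0.0242 0.0286 y med 0.0001 -0.0097 0.0086 z 0.1183 nearest x 0.0251
clock 7.8 pos [0.5702 0.0402 0.2933] q [-0.1   0.2   1.46 -0.1   1.02  0.17] F [-0.6  1.6 -2.9]
turn [-0.0005 -0.0011  0.0012] world shift [-0.0304  0.2282  0.0039] | in old axes [ 0.2141 -0.0714 -0.0454] | in new axes [ 0.214  -0.0717 -0.0456]
```

Request:
send_rows([
  [[0,0,-0.02],[0,0,0],1],
  [[0,0,-0.0256],[0,0,0],1],
  [[0.025,-0.0084,0],[0,0,0],1],
  [[0.04,-0.0134,0],[0,0,0],1],
  [[0.045,-0.015,0],[0,0,0],1],
  [[0.045,-0.015,0],[0,0,0],1],
  [[0.035,-0.0117,0],[0,0,0],1],
  [[0.024,-0.0082,0],[0,0,0],1],
  [[0,0,0],[0,0,0],1],
  [[0,0,0],[0,0,0],1],
])

```text
clock: 9.05
tcp_pos: [0.5399, 0.2651, 0.2976]
orientation: [0.765, 0.6, 0.137, 0.191]
contact_force: [-0.2, 0.2, -2.4]
width: 0.237
finger_force: 59.2
```

Run:
```python
from h import *
p,d,i,C=grab("wrist"); T=gauge_in_hand(p,d,i); W=cloud(d,i,C); np.savez("w4.npz",p=p,W=W,d=d,C=C)
cv2.imwrite("pics/w4.png",p[:,:,::-1])
Wm=W.copy(); Wm[(T[...,2]<.15)]=np.nan
seat,ax=refine(Wm,p)
seat=np.array([.6345,.241,.1045]);ax=bore_axis(.473); R=Rtool(ax,76.6)
plan(seat+ax*(.0075+.124+.085),R)
```

```text
(0.02, 0.04) 303 x -0.0013 0.0071 y med -0.0008 -0.0069 0.0054 z 0.0304 nearest x 0.0064
(0.04, 0.06) 208 x 0.0004 0.0071 y med -0.0008 -0.0073 0.0052 z 0.0495 nearest x 0.0065
(0.06, 0.08) 157 x 0.0004 0.0069 y med -0.0007 -0.0069 0.0054 z 0.0693 nearest x 0.0063
(0.108, 0.14) 620 x -0.024 0.0286 y med 0.0001 -0.0097 0.0078 z 0.1184 nearest x 0.025
rim [0.6154 0.2467 0.1412] axis [-0.4397  0.126   0.8893] tilt 0.4751 az 164.0 r [0.034  0.0453] depth -0.0418 seat [0.6339 0.2414 0.1038] spot [0.6326 0.2469 0.1029] 190
clock 9.1 pos [0.54   0.2649 0.2978] q [ 0.38  0.3   1.3  -0.31  1.17  0.69] F [ 0.1 -0.9 -3. ]
turn [ 0.0006  0.0011 -0.0009] world shift [-0.0002  0.0034 -0.0005] | in old axes [ 0.0033 -0.0012 -0.0001] | in new axes [ 0.0033 -0.0012 -0.0001]
```

View pics/w4.png

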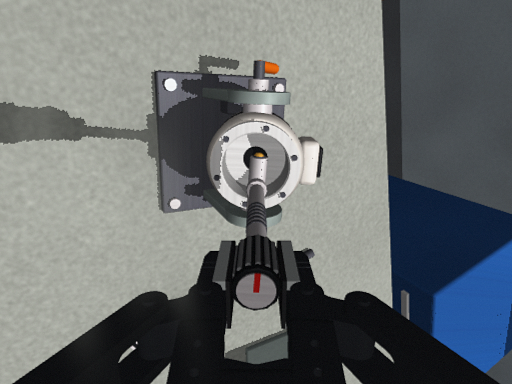

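The mouth is at about (257,160) and the gauge's nose at (258,153). A second fit puts the bore within 1 mm of the first, so I'll correct 3.5 mm along tool x and go in.

Request:
send_rows([
  [[0.0035,-0.0005,0],[0,0,0],1],
  [[0,0,0],[0,0,0],1],
  [[0,0,0.01],[0,0,0],1],
  [[0,0,0.014],[0,0,0],1],
  [[0,0,0.012],[0,0,0],1],
  [[0,0,0.012],[0,0,0],1],
  [[0,0,0.012],[0,0,0],1],
  [[0,0,0.01],[0,0,0],1],
  [[0,0,0.006],[0,0,0],1],
  [[0,0,0],[0,0,0],1],
])

```text
clock: 10.35
tcp_pos: [0.5736, 0.2596, 0.2294]
orientation: [0.765, 0.6, 0.137, 0.191]
contact_force: [0.1, -0.1, -3.1]
width: 0.232
finger_force: 59.2
```

```bash
cat >> h.py <<'E'
def st(dz=0):
    seat=np.array([.6342,.2412,.1041]);ax=bore_axis(.474); R=Rtool(ax,76.6)
    s=robot.sense(); R0=Rn.from_quat(s["orientation"]).as_matrix()
    print("F tool",(R0.T@s["contact_force"]).round(2),"torque tool",(R0.T@s["wrist_torque"]).round(3),"grip",round(float(s["finger_force"]),1))
    plan(seat+ax*(.0075+.124+dz)+R[:,1]*.0008,R)
E
python3 -c "
from h import *
st()"
```

```text
F tool [ 0.01 -1.36  2.82] torque tool [ 0.572 -0.008  0.035] grip 59.2
clock 10.35 pos [0.5736 0.2596 0.2294] q [ 0.35  0.4   1.36 -0.32  1.01  0.71] F [ 0.1 -0.1 -3.1]
turn [-0.0008  0.0009 -0.0002] world shift [ 0.0036 -0.0019 -0.0079] | in old axes [-0.0008 -0.0001  0.0089] | in new axes [-0.0009 -0.0001  0.0089]
```

Request:
send_rows([
  [[-0.0005,0,0.002],[0,0,0],1],
  [[0,0,0.002],[0,0,0],1],
  [[0,0,0.002],[0,0,0],1],
  [[0,0,0.001],[0,0,0],1],
  [[0,0,0.001],[0,0,0],1],
  [[0,0,0.0005],[0,0,0],1],
  [[0,0,0.0005],[0,0,0],1],
  [[0,0,0],[0,0,0],1],
  [[0,0,0],[0,0,0],1],
  [[0,0,0],[0,0,0],1],
])

```text
clock: 11.6
tcp_pos: [0.5774, 0.2582, 0.2221]
orientation: [0.764, 0.6, 0.137, 0.191]
contact_force: [-3.6, 0.5, 2.2]
width: 0.235
finger_force: 59.9
```

```bash
python3 -c "
from h import *
st()"
```

```text
F tool [-0.46 -2.18 -3.62] torque tool [ 0.769 -0.065 -0.012] grip 59.9
clock 11.6 pos [0.5774 0.2582 0.2221] q [ 0.34  0.41  1.37 -0.32  1.    0.71] F [-3.6  0.5  2.2]
turn [ 0.0002  0.0001 -0.0002] world shift [-0.0002 -0.0005 -0.0007] | in old axes [-0.0005 -0.0003  0.0006] | in new axes [-0.0005 -0.0003  0.0006]
```

Contact: about 6 N on the bottom and the pose square. I'll press a little more and loosen counter-clockwise (−z).

Request:
send_rows([
  [[0,0,0.0005],[0,0,0],1],
  [[0,0,0.0004],[0,0,0],1],
  [[0,0,0],[0,0,-0.06],1],
  [[0,0,0],[0,0,-0.12],1],
  [[0,0,0],[0,0,-0.14],1],
  [[0,0,0],[0,0,-0.14],1],
  [[0,0,0],[0,0,-0.14],1],
  [[0,0,0],[0,0,-0.14],1],
  [[0,0,0],[0,0,-0.14],1],
  [[0,0,0],[0,0,-0.1],1],
])

```text
clock: 12.85
tcp_pos: [0.5774, 0.2578, 0.2221]
orientation: [0.39, 0.89, 0.031, 0.233]
contact_force: [-8.7, -0.9, 9.9]
width: 0.237
finger_force: 60.8
```

Run:
```python
from h import *
st()
p,d,i,C=grab("wrist"); np.savez("w5.npz",p=p,d=d,C=C)
cv2.imwrite("pics/w5.png",cv2.resize(p[100:340,130:390,::-1],(780,600),interpolation=cv2.INTER_CUBIC)[:,:,:])
```

```text
F tool [  0.6   -4.23 -12.52] torque tool [1.36e+00 4.56e-01 1.00e-03] grip 60.8
clock 12.85 pos [0.5774 0.2578 0.2221] q [ 0.34  0.41  1.37 -0.32  1.   -0.27] F [-8.7 -0.9  9.9]
turn [0.     0.001  0.9835] world shift [-0.0002 -0.0001 -0.0006] | in old axes [ 0.0003 -0.0004  0.0005] | in new axes [-0.0002 -0.0004  0.0005]
```

View pics/w5.png

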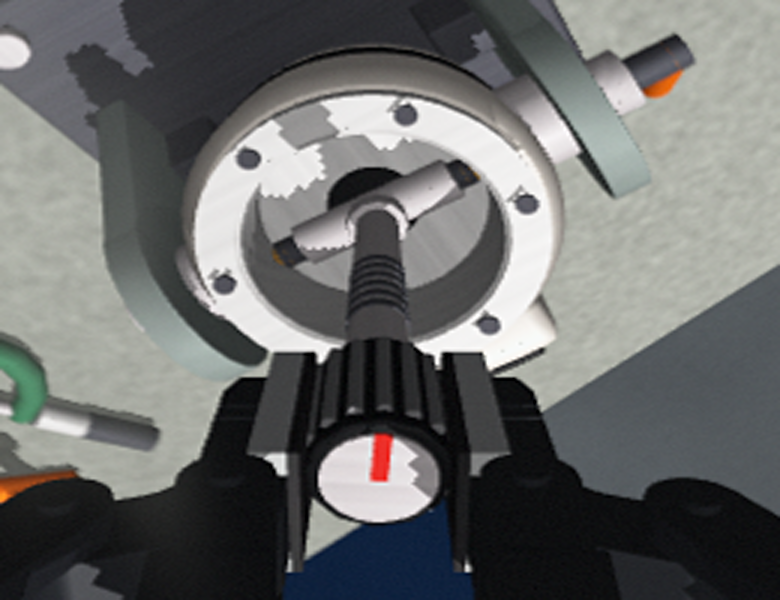

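The crop shows both plungers out with their dark stems at (290,250) and (462,175). The head stayed put while the knob turned. Now tightening in place.

Request:
send_rows([
  [[0,0,0],[0,0,0],1],
  [[0,0,0],[0,0,0],1],
  [[0,0,0],[0,0,0.1],1],
  [[0,0,0],[0,0,0.14],1],
  [[0,0,0],[0,0,0.14],1],
  [[0,0,0],[0,0,0.14],1],
  [[0,0,0],[0,0,0.14],1],
  [[0,0,0],[0,0,0.14],1],
  [[0,0,0],[0,0,0.14],1],
  [[0,0,0],[0,0,0.11],1],
])

```text
clock: 14.15
tcp_pos: [0.5779, 0.2583, 0.2223]
orientation: [0.786, 0.572, 0.145, 0.186]
contact_force: [-6.3, 2.0, 7.9]
width: 0.238
finger_force: 60.6
```

Request:
send_rows([
  [[0,0,0],[0,0,0],1],
  [[0,0,0],[0,0,0],1],
  [[0,0,0],[0,0,0],1],
  [[0,0,-0.0005],[0,0,0],1],
  [[0,0,-0.0005],[0,0,0],1],
  [[0,0,-0.0005],[0,0,0],1],
  [[0,0,0],[0,0,0],1],
  [[0,0,0],[0,0,0],1],
  [[0,0,0],[0,0,0],1],
  [[0,0,0],[0,0,0],1],
])

```text
clock: 15.4
tcp_pos: [0.5771, 0.2581, 0.2221]
orientation: [0.785, 0.573, 0.143, 0.186]
contact_force: [0.4, 0.6, -0.7]
width: 0.233
finger_force: 59.5
```

Run:
```python
from h import *
st()
p,d,i,C=grab("wrist"); np.savez("w6.npz",p=p,d=d,C=C)
cv2.imwrite("pics/w6.png",cv2.resize(p[100:340,130:390,::-1],(780,600),interpolation=cv2.INTER_CUBIC)[:,:,:])
```

```text
F tool [ 0.66 -0.12  0.73] torque tool [0.441 0.067 0.026] grip 59.5
clock 15.4 pos [0.5771 0.2581 0.2221] q [ 0.34  0.41  1.37 -0.32  1.    0.78] F [ 0.4  0.6 -0.7]
turn [-0.0005  0.0007 -0.0701] world shift [ 0.0001 -0.0004 -0.0006] | in old axes [-0.0004 -0.0001  0.0007] | in new axes [-0.0004 -0.0001  0.0007]
```

View pics/w6.png

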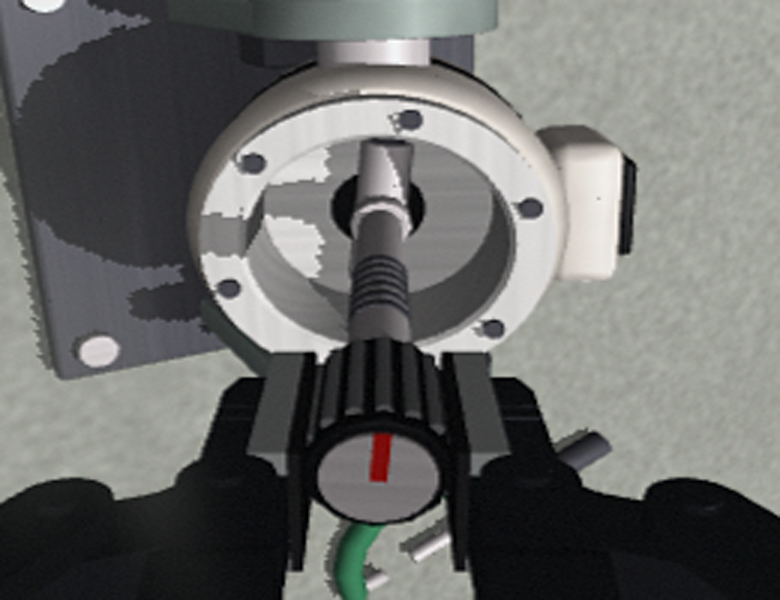

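The head is again in line with tool x, as when first gripped, so the knob is back at its tight stop. Now drawing straight out.

Request:
send_rows([
  [[0,0,-0.002],[0,0,0],1],
  [[0,0,-0.004],[0,0,0],1],
  [[0,0,-0.006],[0,0,0],1],
  [[0,0,-0.008],[0,0,0],1],
  [[0,0,-0.01],[0,0,0],1],
  [[0,0,-0.012],[0,0,0],1],
  [[0,0,-0.014],[0,0,0],1],
  [[0,0,-0.016],[0,0,0],1],
  [[0,0,-0.012],[0,0,0],1],
  [[0,0,-0.006],[0,0,0],1],
])

```text
clock: 16.7
tcp_pos: [0.5374, 0.2698, 0.3034]
orientation: [0.785, 0.573, 0.144, 0.186]
contact_force: [0.3, 0.2, -2.5]
width: 0.238
finger_force: 59.2
```

Run:
```python
from h import *
st()
p,d,i,C=grab("wrist"); T=gauge_in_hand(p,d,i)
W=cloud(d,i,C); Wm=W.copy(); Wm[(T[...,2]<.15)]=np.nan
refine(Wm,p)
R=Rtool([0,0,1],76.5); xr=-R[:,1]  # rack -x = tool -y
r=Rn.from_euler("z",-13.5,degrees=True).as_matrix()
fork=np.array([.6216,-.2468,0])+r@[-.028,.038,0]; print("fork",fork.round(4))
plan(np.array([fork[0],fork[1],.2955])+r@[-.09,.03,0],R)
```

```text
F tool [ 0.22 -0.89  2.32] torque tool [ 0.555 -0.005 -0.029] grip 59.2
clock 16.7 pos [0.5374 0.2698 0.3034] q [ 0.39  0.3   1.29 -0.31  1.18  0.77] F [ 0.3  0.2 -2.5]
turn [ 0.0006 -0.0002 -0.0702] world shift [ 0.0398 -0.0121 -0.0819] | in old axes [-0.0006 -0.0004  0.0919] | in new axes [-0.0006 -0.0004  0.0919]
(0.02, 0.04) 307 x -0.0003 0.0069 y med -0.0008 -0.007 0.0053 z 0.0304 nearest x 0.0063
(0.04, 0.06) 204 x 0.0005 0.007 y med -0.0008 -0.0071 0.0054 z 0.0497 nearest x 0.0065
(0.06, 0.08) 159 x 0.0002 0.0068 y med -0.0008 -0.007 0.0053 z 0.0698 nearest x 0.0062
(0.108, 0.14) 682 x -0.0237 0.0333 y med 0.0001 -0.0097 0.0086 z 0.1187 nearest x 0.0285
rim [0.6153 0.2466 0.1411] axis [-0.4388  0.1262  0.8897] tilt 0.4742 az 164.0 r [0.0341 0.0453] depth -0.0419 seat [0.6338 0.2413 0.1038] spot [0.6279 0.246  0.1007] 98
fork [ 0.6032 -0.2033  0.    ]
clock 16.75 pos [0.5374 0.2699 0.3038] q [ 0.39  0.3   1.29 -0.31  1.18  0.77] F [ 0.9  0.7 -2.2]
turn [ 0.475   0.0036 -0.0722] world shift [-0.0146 -0.423  -0.0083] | in old axes [-0.4078  0.0996  0.0544] | in new axes [-0.4147  0.0845  0.0083]
```

Nose now at 33.3 mm, so the measurement is held, and the housing has not moved. Carrying it back.

Request:
send_rows([
  [[-0.01,0,-0.01],[0,0,0],1],
  [[-0.03,0,-0.005],[0,0,0],1],
  [[-0.045,0,0],[0,0,0],1],
  [[-0.05,0,0],[0,0,0],1],
  [[-0.05,0,0],[0,0,0],1],
  [[-0.045,0,0],[0.08,0,-0.012],1],
  [[-0.04,0,0],[0.12,0.001,-0.018],1],
  [[-0.04,0,0],[0.12,0.001,-0.018],1],
  [[-0.02,0,0],[0.1,0.001,-0.015],1],
  [[0,0,0],[0.055,0.001,-0.009],1],
])

```text
clock: 18.0
tcp_pos: [0.4337, -0.0457, 0.3127]
orientation: [0.786, 0.618, -0.001, -0.001]
contact_force: [-0.2, 0.0, -2.9]
width: 0.238
finger_force: 59.2
```

```bash
cat >> h.py <<'E'
def tofork(dx,dy,z):
    r=Rn.from_euler("z",-13.5,degrees=True).as_matrix(); fork=np.array([.6216,-.2468,0])+r@[-.028,.038,0]
    plan(np.array([fork[0],fork[1],z])+r@[dx,dy,0],Rtool([0,0,1],76.5))
E
python3 -c "
from h import *
tofork(-.09,.03,.2955)"
```

```text
clock 18.0 pos [ 0.4337 -0.0457  0.3127] q [-0.38  0.13  1.42 -0.    1.6  -0.14] F [-0.2  0.  -2.9]
turn [-0.0029  0.0008 -0.0034] world shift [ 0.089  -0.1074 -0.0172] | in old axes [-0.0832  0.112   0.017 ] | in new axes [-0.0836  0.1116  0.0172]
```

Request:
send_rows([
  [[-0.01,0.013,0],[0,0,0],1],
  [[-0.017,0.023,0.002],[0,0,0],1],
  [[-0.021,0.028,0.005],[0,0,0],1],
  [[-0.0186,0.026,0.005],[0,0,-0.003],1],
  [[-0.012,0.015,0.005],[0,0,0],1],
  [[-0.005,0.0066,0],[0,0,0],1],
  [[0,0,0.01],[0,0,0],1],
  [[0,0,0.02],[0,0,0],1],
  [[0,0,0.01],[0,0,0],1],
  [[0,0,0],[0,0,0],1],
])

```text
clock: 19.25
tcp_pos: [0.5225, -0.1507, 0.2551]
orientation: [0.784, 0.62, -0.001, -0.001]
contact_force: [0.0, -1.2, -2.5]
width: 0.238
finger_force: 59.3
```

Run:
```python
from h import *
z=np.load("w2.npz"); p,W=z["p"],z["W"]; hsv=cv2.cvtColor(p,cv2.COLOR_RGB2HSV)
r=Rn.from_euler("z",-13.5,degrees=True).as_matrix(); fork=np.array([.6216,-.2468,0])+r@[-.028,.038,0]
m=(hsv[...,0]<15)&(hsv[...,1]>150)&np.isfinite(W[...,2])&(W[...,2]>.005); m[:, 240:]=0
Q=(W[m]-fork)@r
for a in np.arange(0,.18,.02):
    q=Q[(Q[:,2]>a)&(Q[:,2]<a+.02)]
    if len(q)>3: print(a.round(2),len(q),q.min(0).round(3),q.max(0).round(3))
tofork(-.09,.03,.1765); tofork(-.055,0,.1765)
p,d,i,C=grab("wrist"); W=cloud(d,i,C); gauge_in_hand(p,d,i); rack(W,p); np.savez("w7.npz",p=p,W=W)
```

```text
0.0 183 [-0.13  -0.135  0.006] [-0.085 -0.096  0.019]
0.02 79 [-0.115 -0.123  0.02 ] [-0.1  -0.11  0.04]
0.04 57 [-0.112 -0.119  0.04 ] [-0.102 -0.111  0.059]
0.06 13 [-0.11  -0.117  0.06 ] [-0.102 -0.112  0.078]
0.1 21 [-0.11  -0.117  0.101] [-0.102 -0.111  0.114]
0.14 147 [-0.114 -0.126  0.156] [-0.1   -0.109  0.16 ]
0.16 10 [-0.112 -0.122  0.16 ] [-0.1  -0.11  0.16]
clock 19.25 pos [ 0.5225 -0.1507  0.2551] q [-0.5   0.35  1.27 -0.    1.52 -0.27] F [ 0.  -1.2 -2.5]
turn [-0.0022 -0.0001  0.0028] world shift [ 0.0002 -0.0025 -0.0786] | in old axes [-0.0024  0.001   0.0786] | in new axes [-0.0023  0.0008  0.0786]
clock 19.25 pos [ 0.5225 -0.1507  0.2551] q [-0.5   0.35  1.27 -0.    1.52 -0.27] F [ 0.  -1.2 -2.5]
turn [-0.0022 -0.0001  0.0028] world shift [ 0.0272 -0.0398 -0.0786] | in old axes [-0.0324  0.0359  0.0785] | in new axes [-0.0323  0.0358  0.0786]
(0.02, 0.04) 310 x 0.0006 0.0072 y med -0.0006 -0.0067 0.0055 z 0.0302 nearest x 0.0064
(0.04, 0.06) 211 x 0.0009 0.0072 y med -0.0006 -0.0068 0.0059 z 0.0499 nearest x 0.0066
(0.06, 0.08) 149 x 0.0019 0.0069 y med -0.0006 -0.006 0.0055 z 0.0695 nearest x 0.0064
(0.108, 0.14) 691 x -0.0228 0.0336 y med 0.0011 -0.0085 0.0089 z 0.1192 nearest x 0.0288
plate z 0.1645 ((622.44091796875, -243.87142944335938), (164.4850311279297, 131.27175903320312), 76.60113525390625)
knob 266 ztop 0.2081 ((522.744140625, -148.38394165039062), 6.125716209411621)
```

Request:
send_rows([
  [[0,0,0.01],[0,0,0],1],
  [[0,0,0.02],[0,0,0],1],
  [[0,0,0.02],[0,0,0],1],
  [[0,0,0.018],[0,0,0],1],
  [[0,0,0.01],[0,0,0],1],
  [[-0.008,0.009,0],[0,0,0.001],1],
  [[-0.01,0.011,0],[0,0,0.001],1],
  [[-0.01,0.011,0],[0,0,0.001],1],
  [[-0.004,0.005,0],[0,0,0],1],
  [[0,0,0],[0,0,0],1],
])

```text
clock: 20.55
tcp_pos: [0.5506, -0.1911, 0.1772]
orientation: [0.786, 0.619, -0.0, -0.001]
contact_force: [-0.0, 0.6, -2.8]
width: 0.238
finger_force: 59.3
```

```bash
python3 -c "
from h import *
plan([.5982,-.2025,.1765],Rtool([0,0,1],76.5)); tofork(-.005,0,.1765)"
```

```text
clock 20.55 pos [ 0.5506 -0.1911  0.1772] q [-0.54  0.48  1.29 -0.    1.37 -0.3 ] F [-0.   0.6 -2.8]
turn [-0.0014  0.0001 -0.0011] world shift [ 0.0476 -0.0114 -0.0007] | in old axes [0.     0.049  0.0006] | in new axes [-0.      0.049   0.0007]
clock 20.55 pos [ 0.5506 -0.1911  0.1772] q [-0.54  0.48  1.29 -0.    1.37 -0.3 ] F [-0.   0.6 -2.8]
turn [-0.0014  0.0001 -0.0011] world shift [ 0.0478 -0.0111 -0.0007] | in old axes [0.0004 0.0491 0.0006] | in new axes [0.0004 0.0491 0.0007]
```

Aligned with the slot; sliding in, then lowering gently.

Request:
send_rows([
  [[0,0.006,0],[0,0,0],1],
  [[0,0.009,0],[0,0,0],1],
  [[0,0.009,0],[0,0,0],1],
  [[0,0.009,0],[0,0,0],1],
  [[0,0.009,0],[0,0,0],1],
  [[0,0.007,0],[0,0,0],1],
  [[0,0,0],[0,0,0],1],
  [[0,0,0.002],[0,0,0],1],
  [[0,0,0.002],[0,0,0],1],
  [[0,0,0],[0,0,0],1],
])

```text
clock: 21.8
tcp_pos: [0.5978, -0.2021, 0.1731]
orientation: [0.786, 0.619, -0.001, -0.001]
contact_force: [0.8, 0.3, -2.5]
width: 0.233
finger_force: 59.3
```

```bash
python3 -c "
from h import *
s=robot.sense(); print(s['wrist_torque'])
plan([.5982,-.2025,.1706],Rtool([0,0,1],76.5))"
```

```text
[0.00740552 0.02015586 0.03856396]
clock 21.8 pos [ 0.5978 -0.2021  0.1731] q [-0.51  0.57  1.15 -0.    1.43 -0.28] F [ 0.8  0.3 -2.5]
turn [-0.0017  0.0001 -0.0008] world shift [ 0.0004 -0.0004 -0.0025] | in old axes [-0.0003  0.0005  0.0025] | in new axes [-0.0003  0.0005  0.0025]
```

Request:
send_rows([
  [[0,0,0.001],[0,0,0],1],
  [[0,0,0.001],[0,0,0],1],
  [[0,0,0.0005],[0,0,0],1],
  [[0,0,0.0004],[0,0,0],1],
  [[0,0,0],[0,0,0],1],
  [[0,0,0],[0,0,0],0.4],
  [[0,0,0],[0,0,0],0.2],
  [[0,0,0],[0,0,0],-0.2],
  [[0,0,0],[0,0,0],-1],
  [[0,0,0],[0,0,0],-1],
], force=20)

```text
clock: 23.05
tcp_pos: [0.598, -0.2021, 0.1704]
orientation: [0.786, 0.619, -0.0, -0.0]
contact_force: [-0.4, 0.0, 0.6]
width: 0.986
finger_force: 0.0
```

Request:
send_rows([
  [[0,0,0],[0,0,0],-1],
  [[0,0,0],[0,0,0],-1],
  [[0,0,-0.01],[0,0,0],-1],
  [[0,0,-0.02],[0,0,0],-1],
  [[0,0,-0.03],[0,0,0],-1],
  [[0,0,-0.03],[0,0,0],-1],
  [[0,0,-0.03],[0,0,0],-1],
  [[0,0,-0.02],[0,0,0],-1],
  [[0,0,0],[0,0,0],-1],
  [[0,0,0],[0,0,0],-1],
])

```text
clock: 24.3
tcp_pos: [0.598, -0.202, 0.3095]
orientation: [0.786, 0.619, -0.001, -0.001]
contact_force: [0.3, -0.3, -0.4]
width: 1.002
finger_force: 0.0
```

Run:
```python
from h import *
p,d,i,C=grab("wrist"); W=cloud(d,i,C); rack(W,p)
q,dt,it,Ct=grab("scene")
a=cv2.resize(p[:,:,::-1],(400,300)); b=cv2.resize(q[180:285,180:320,::-1],(400,300),interpolation=2)
cv2.imwrite("pics/w8.png",np.hstack([a,b])); print(robot.sense()["clock"])
```

```text
plate z 0.1645 ((621.4697875976562, -247.31430053710938), (171.4920654296875, 130.38189697265625), 76.55854797363281)
knob 661 ztop 0.1971 ((597.44921875, -201.17987060546875), 11.673296928405762)
knob 294 ztop 0.1863 ((583.5091552734375, -275.5812683105469), 9.104947090148926)
24.4
```

View pics/w8.png

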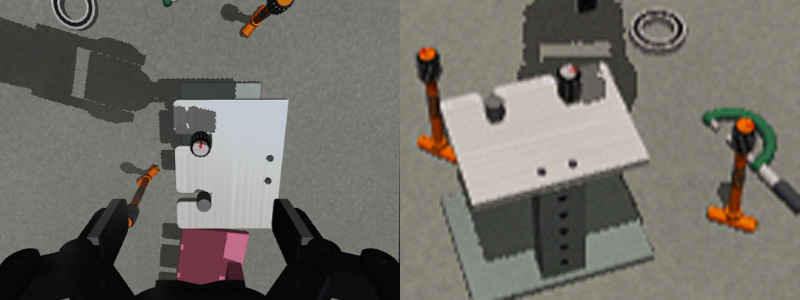

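The gauge hangs released in its fork. Its knob is at (200,146), upright, at the original height (top at 0.197 m) and about 6 mm in front of the slot's end point. The small gauge is unmoved. Handing in.

```bash
python3 -c "
from rig import robot
print(robot.hand_in())"
```

```text
the job is handed in; nothing more can be done
None
```

I measured the bore with the large gauge, locked it at about 67 mm over the noses, and hung it back in its fork with the knob tight. The job is handed in at about 24 s on the clock; no verdict was returned.

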